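# Sort the rock specimens into their trays

## Robot

A 7-joint arm with a two-finger parallel gripper is mounted at the origin on the work surface. World frame = base frame: x ahead of the robot, y to its left, z up, the work surface at z = 0. Lengths are in m, angles in rad, forces in N, time in s.
With the tool pointing down it reaches from about 0.4 to 0.85 m from the base axis. Payload 4.5 kg.
Tool frame: the origin (TCP) lies where the fingers leave the gripper's body, on its centre line; the fingertips stand 73 mm ahead of it and the grasp point (between the pads) lies env.hold_point_z ahead of it (env.hold_point_z is the distance from the TCP to the grasp point, in m); z points along the fingers, y is the line along which they close (so a half turn about z gives the same grasp; the last joint's range is limited). The gripper opens to 85 mm and grips with 20 to 120 N. Pads are 22 mm wide; open, the fingers measure 114 mm over their backs; the gripper's body (76 mm by 85 mm) begins 54 mm behind the grasp point. The pads swing forward as they close: fully open they stand 13 mm farther back than shut.
Start: joints at [-1.113, 0.689, -0.195, 1.565, 0.157, 0.902, -0.215], TCP at [0.257, 0.57, 0.304] pointing down, gripper open.
Joint ranges: [-3.01, 3.01], [-0.46, 2.08], [-1.47, 1.51], [0.13, 2.56], [-1, 4.14], [0.04, 2.09], [-2.66, 2.66]. Speed limits (rad/s): [2.57, 2.57, 3.14, 3.14, 3.14, 3.14, 3.14].

## Interface

Orientations are given as [roll, pitch, yaw] about the fixed x, y, z axes, in that order (R = Rz(yaw) Ry(pitch) Rx(roll)).
In Python, from cell import env, eyes, order, nets gives the robot as it stands.
- The arm moves only by the shell command python3 -m creep 'ROWS' [FORCE]. ROWS is JSON, one flat list of numbers, 7 for each row, row after row: the shift along the tool's x, y, z in cm, then the turn, a rotation vector about the tool's x, y, z in degrees, then the opening, from 0 (shut) to 1 (fully open). A call has 1 to 5 rows; each row shifts and turns the commanded pose from where the row before left it, along the tool's axes as they then stand; what a row does not reach is not made up. A row lasts 1/10 s, in which the tool goes at most 50 mm and 8.59 degrees, less where a joint would pass 70% of its speed; a pose out of reach is approached as far as the arm can. A call is refused whole if a number of a shift passes 5 or a number of a turn 8.59, either way. A call with a gripper value outside its range is refused whole. The fingers move at their own pace and stop on an object; FORCE is the grip in N (left out, the last holds). Time passes only in rows, so rows that do not move let the fingers close. It gives the time, the measured TCP pose, the force, the opening and the grip force at its end, in the units of the state.
- env.get_obs(): the state, without advancing time (a new reading comes with each control period).
- eyes.grab_frame(name): name is "side" or "top" or "wrist"; returns the picture (384x512x3 uint8, red, green, blue); there is no depth.
- eyes.get_calibration(name): a dict with "fx", "fy", "cx", "cy" (pixels), "k1" (the pictures are not rectified: a ray, as slopes to the right and down, at radius r is drawn at 1 + k1 r^2 times it, then the intrinsics apply), "eye" and "attitude" of the camera in the world. Camera axes: x right, y down, z forward; pixel columns grow to the right and rows downward; lengths in m; the calibration is good to about 2 mm. A picture is of the moment at which its call begins: read the wrist's pose just before it. get_calibration takes no time and is no camera call; for the wrist camera it gives the pose at the moment of the call.
- order.hand_in(): hands the job in; it is judged then, once.
Trained networks look in the newest picture that a camera, given by its name, has taken for a name from the list of things; names that differ only in an ending like _2 or _b are one class to them, and where a whole thing is asked for, a point or a joint stands for the part that bears it (a point fixed in the world has none). Each returns a list of dicts, best first, with "p" (0 to 1); they miss things now and then, are a little off and sometimes report something else, mostly with a low value. They report only what shows in the picture. A call takes as long as a camera call.
- nets.silhouettes(camera, thing): "mask" (384x512 bool, what is visible of it) and "xy" ([column, row] in pixels, amid what is visible of it).
- nets.landmark_of(camera, thing): "xy" ([column, row] in pixels: a listed point, or the origin of a listed thing).
The state is a dict: "time_s": time; "joint_positions": joint angles; "qd": joint speeds; "effort": joint torques, N m; "tcp_pos": TCP position; "tool_rot": TCP orientation; "wrist_force": force on the tool from outside, world axes, zero at the start; "moment": the same for the moment, N m; "finger_gap": finger opening in m; "grasp_force": force on a finger pad.
Only numpy, scipy, OpenCV 4.12 (cv2) and the standard library are available. Lean on these libraries where they do the work, as an engineer would, in place of code of your own. Each camera call takes 0.05 s, during which the arm holds its last target. There are 200 camera calls.

## Task

Sort the five cut rock specimens on the bench into the plywood trays by test: the two tall cores standing upright one in each bay of the two-bay tray, the two flat discs lying flat one in each round recess of the recessed board, and the square bar lying lengthwise in the long trough. Set each one down gently on the floor of its place, and leave them all there, let go and at rest.

Things in the scene. Friction and masses are not known exactly. Their poses are not given: they have to be found in the camera images.
- core_a: Rock core for the compression test: plain grey stone cylinder 42 mm in diameter and 84 mm tall, standing upright on the bench, about 0.3 kg. Origin: centre of its underside; z up along its axis.
- core_b: Rock core for the compression test: plain grey stone cylinder 42 mm in diameter and 84 mm tall, standing upright on the bench, about 0.3 kg. Origin: centre of its underside; z up along its axis. Same as core_a; either may go in either bay.
- disc_a: Rock disc for the splitting test: plain grey stone disc 50 mm in diameter and 25 mm thick, lying flat on the bench, about 0.13 kg. Origin: centre of its underside; z up along its axis.
- disc_b: Rock disc for the splitting test: plain grey stone disc 50 mm in diameter and 25 mm thick, lying flat on the bench, about 0.13 kg. Origin: centre of its underside; z up along its axis. Same as disc_a; either may go in either recess.
- bar: Rock bar for the bending test: plain grey square stone bar 30 x 100 x 30 mm (x, y, z), lying on the bench, about 0.24 kg. Origin: centre of its underside; y along its length, z up.
- core_tray: Plywood open box fixed to the bench, 72 x 139 mm (x, y) outside and 29 mm high, walls 5 mm, floor 5 mm thick, with one divider making two square bays, each 62 x 62 mm inside and 24 mm deep. Origin: centre of its underside, on the bench; bay centres at x = 0, y = -33.5 and +33.5 mm.
- disc_board: Flat plywood board fixed to the bench, 84 x 158 mm (x, y) and 14 mm thick, with two round recesses 68 mm in diameter and 9 mm deep (their floor 5 mm above the bench). Origin: centre of its underside, on the bench; recess centres at x = 0, y = -37 and +37 mm.
- bar_trough: Shallow plywood open box fixed to the bench, one long trough: 58 x 130 mm (x, y) outside and 14 mm high, walls 5 mm, floor 5 mm thick, inside 48 x 120 mm. Origin: centre of its underside, on the bench; y along its length.

How it is judged:
At the end, for the whole second after the job is handed in: Both cores upright (within 0.1 rad) in the bays of core_tray, both discs flat in the recesses of disc_board and the bar flat and lengthwise in bar_trough, each with its underside on the floor of its place (less than 9 mm above the bench), released and at rest (under 20 mm/s) (x of core_a in the frame of core_tray between -0.025 and 0.025 m and y of core_a in the frame of core_tray between -0.06 and 0.06 m and z of core_a in the frame of core_tray between 0 and 0.009 m and angle between each of core_a, core_b, disc_a, disc_b, bar's own z axis and vertical below 0.1 rad and linear speed of each of core_a, core_b, disc_a, disc_b, bar below 0.02 m/s and x of core_b in the frame of core_tray between -0.025 and 0.025 m and y of core_b in the frame of core_tray between -0.06 and 0.06 m and z of core_b in the frame of core_tray between 0 and 0.009 m and x of disc_a in the frame of disc_board between -0.025 and 0.025 m and y of disc_a in the frame of disc_board between -0.06 and 0.06 m and z of disc_a in the frame of disc_board between 0 and 0.009 m and x of disc_b in the frame of disc_board between -0.025 and 0.025 m and y of disc_b in the frame of disc_board between -0.06 and 0.06 m and z of disc_b in the frame of disc_board between 0 and 0.009 m and x of bar in the frame of bar_trough between -0.02 and 0.02 m and y of bar in the frame of bar_trough between -0.03 and 0.03 m and z of bar in the frame of bar_trough between 0 and 0.009 m and angle between the y axis of bar and the y axis of bar_trough, either way round below 0.35 rad); the robot touches nothing.
It fails at once if a specimen is dropped into its tray from a height or thrown down (over 0.6 m/s, a fall of about 20 mm, in the last 30 mm) ((horizontal distance between core_a and core_tray below 0.06 m and z of core_a in the frame of core_tray below 0.035 m and linear speed of core_a above 0.6 m/s) or (horizontal distance between core_b and core_tray below 0.06 m and z of core_b in the frame of core_tray below 0.035 m and linear speed of core_b above 0.6 m/s) or (horizontal distance between disc_a and disc_board below 0.06 m and z of disc_a in the frame of disc_board below 0.035 m and linear speed of disc_a above 0.6 m/s) or (horizontal distance between disc_b and disc_board below 0.06 m and z of disc_b in the frame of disc_board below 0.035 m and linear speed of disc_b above 0.6 m/s) or (horizontal distance between bar and bar_trough below 0.06 m and z of bar in the frame of bar_trough below 0.035 m and linear speed of bar above 0.6 m/s)).
It also fails if it takes over 128 s, if anything falls off the work surface, if the arm or the gripper's body presses on something with over 40 N, if the wrist force passes 120 N, or if a joint passes its speed limit or range.

## Working session

There is one attempt and no reset: what is moved stays moved. The work goes in short steps, Python scripts to look and compute and a shell command to move; the robot and the scene stay as the last step left them, time stands still between calls to the robot, and variables do not carry over. Pictures are saved under pics/ and viewed, at most 14 in all, crops included, and the job is handed in when it is done.

```bash
ls; mkdir -p pics; python3 - <<'E'
from cell import env, eyes, order, nets
import cv2
o=env.get_obs()
print(o['time_s'],o['tcp_pos'],o['tool_rot'],o['finger_gap'],env.hold_point_z)
for c in ("side","top"):
    f=eyes.grab_frame(c); cv2.imwrite(f"pics/{c}0.png",f[:,:,::-1])
    print(c,eyes.get_calibration(c))
    for t in ("core_a","disc_a","bar","core_tray","disc_board","bar_trough"):
        print(t,[(round(d['p'],2),[round(float(v),1) for v in d['xy']]) for d in nets.landmark_of(c,t)],[(round(d['p'],2),[round(float(v),1) for v in d['xy']],int(d['mask'].sum())) for d in nets.silhouettes(c,t)])
E
```

```text
pics
0.0 [0.25684063 0.56919875 0.30305131] [-3.13967177e+00  1.15107579e-04  2.71784091e+00] 0.08541982249367437 0.0539
side {'fx': 386.56610140246005, 'fy': 386.56610140246005, 'cx': 253.98324224043108, 'cy': 187.3513797031198, 'k1': -0.1101474532691279, 'eye': array([ 0.04167995, -0.54625386,  0.54469402]), 'attitude': array([-2.19360779, -0.00765679, -0.67339445])}
core_a [(0.84, [239.7, 205.8]), (0.57, [279.9, 247.2]), (0.47, [197.6, 173.3])] [(0.96, [238.0, 191.7], 715), (0.62, [280.1, 228.0], 891)]
disc_a [(0.66, [196.7, 174.7]), (0.64, [332.1, 296.0])] [(0.77, [332.0, 294.7], 787), (0.76, [196.0, 171.8], 336)]
bar [(0.85, [155.8, 155.2])] [(0.98, [155.4, 150.1], 548)]
core_tray [] [(0.66, [232.3, 135.9], 995)]
disc_board [(0.88, [303.7, 176.6])] [(0.64, [305.0, 174.5], 1517)]
bar_trough [(0.56, [385.7, 241.9])] [(0.94, [385.9, 240.5], 1536)]
top {'fx': 383.9549654733123, 'fy': 383.9549654733123, 'cx': 252.4730101453581, 'cy': 193.1730590829121, 'k1': -0.006109652254954559, 'eye': array([0.37419817, 0.01837686, 1.10550862]), 'attitude': array([-3.00671333, -0.03118469, -1.57559418])}
core_a [(0.67, [295.3, 226.8]), (0.47, [246.0, 224.5])] [(0.62, [246.7, 224.8], 192), (0.61, [299.8, 223.6], 223), (0.48, [354.6, 231.5], 303)]
disc_a [(0.84, [183.8, 222.0]), (0.62, [351.9, 233.1])] [(0.71, [183.2, 223.2], 233), (0.52, [354.4, 233.1], 241), (0.19, [339.7, 163.3], 868)]
bar [(0.66, [134.8, 241.7])] [(0.66, [131.6, 243.6], 462)]
core_tray [(0.62, [150.9, 163.7])] [(0.93, [150.5, 162.4], 1367)]
disc_board [(0.88, [248.3, 155.7])] [(0.67, [247.4, 154.3], 1590), (0.55, [183.5, 224.0], 243), (0.54, [246.1, 224.3], 206)]
bar_trough [(0.88, [339.1, 163.2])] [(0.62, [339.7, 163.1], 897)]
```

View pics/top0.png

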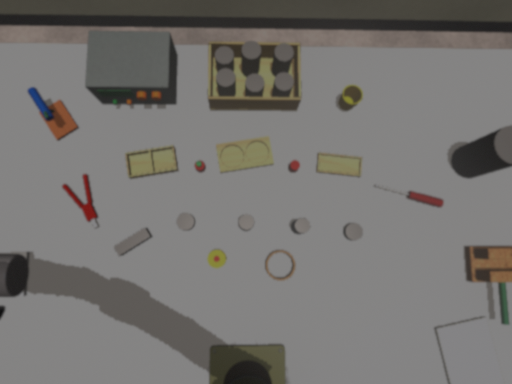

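View pics/side0.png

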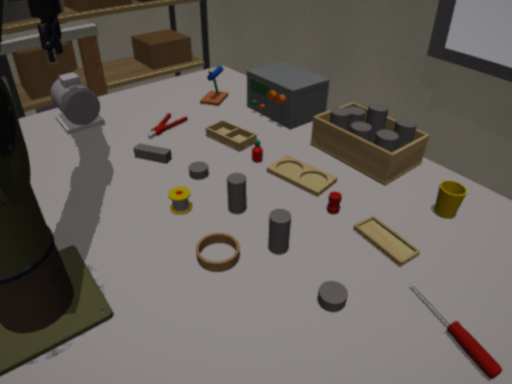

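The pictures show, in the top view, the bar at (132,242), discs at (186,222) and (353,231), and cores at (246,223) and (301,226). The trays are the core tray at (152,162), the recessed board at (245,154) and the trough at (339,164). The side view agrees. The ring and the small red and yellow items are clutter.

Next I fit shape models to the masks from both views, with height left free.

```bash
cat > h.py <<'E'
import numpy as np, cv2
from scipy.optimize import minimize, least_squares
from scipy.spatial.transform import Rotation as R
from cell import env, eyes, nets
def proj(c,P):
    Q=(np.asarray(P)-c['eye'])@R.from_euler('xyz',c['attitude']).as_matrix()
    s=Q[:,:2]/Q[:,2:]; s=s*(1+c['k1']*(s**2).sum(1,keepdims=True))
    return s*[c['fx'],c['fy']]+[c['cx'],c['cy']]
a=np.linspace(0,2*np.pi,40,endpoint=False)
def cyl(r,h): return np.vstack([np.c_[r*np.cos(a),r*np.sin(a),0*a+z] for z in (0,h)])
def box(x,y,h): return np.array([[i*x/2,j*y/2,k] for i in(-1,1) for j in(-1,1) for k in(0,h)])
M=dict(core=cyl(.021,.084),disc=cyl(.025,.025),bar=box(.03,.1,.03),core_tray=box(.072,.139,.029),disc_board=box(.084,.158,.014),bar_trough=box(.058,.13,.014))
def place(m,q): return m@R.from_euler('z',q[3]).as_matrix().T+q[:3]
def iou(c,mask,m,q):
    h=cv2.convexHull(proj(c,place(m,q)).astype(np.float32))[:,0]
    S=4; im=np.zeros((384*S,512*S),np.uint8)
    cv2.fillConvexPoly(im,np.round((h+.5)*S*16-8).astype(int),1,shift=4)
    b=cv2.resize(im*255,(512,384),interpolation=cv2.INTER_AREA)/255
    return np.minimum(b,mask).sum()/np.maximum(b,mask).sum()
def fit(views,m,q0,free):
    # views: list of (calib,mask)
    def f(v):
        q=np.array(q0,float); q[free]=v; return sum(1-iou(c,k,m,q) for c,k in views)
    v0=np.array(q0,float)[free]; st=np.array([.006,.006,.006,.12])[free]
    r=minimize(f,v0,method='Nelder-Mead',options=dict(initial_simplex=np.vstack([v0,v0+np.diag(st)]),xatol=2e-4,fatol=1e-4,maxiter=250))
    q=np.array(q0,float); q[free]=r.x; return q,r.fun/len(views)
def back(c,uv,z):
    s0=(np.array(uv,float)-[c['cx'],c['cy']])/[c['fx'],c['fy']]; s=s0.copy()
    for _ in range(9): s=s0/(1+c['k1']*(s@s))
    d=R.from_euler('xyz',c['attitude']).as_matrix()@np.r_[s,1]
    return c['eye']+d*(z-c['eye'][2])/d[2]
E
cat > m1.py <<'E'
from h import *
C={k:eyes.get_calibration(k) for k in('top','side')}
for k in C: eyes.grab_frame(k)
guess={'core':[(246,223),(301,226)],'disc':[(186,222),(353,231)],'bar':[(132,242)],'core_tray':[(152,162)],'disc_board':[(245,154)],'bar_trough':[(339,164)]}
for n,g in guess.items():
    t=n+'_a' if n in('core','disc') else n
    S={k:nets.silhouettes(k,t) for k in C}
    for uv in g:
        m=M[n]; h=m[:,2].max(); p=back(C['top'],uv,h); v=[]
        for k in C:
            e=proj(C[k],[[p[0],p[1],h/2]])[0]
            b=[s for s in S[k] if np.hypot(*(s['xy']-e))<12]
            if b: v.append((C[k],b[0]['mask'])); used=k
        free=[0,1,2,3] if n not in('core','disc') else [0,1,2]
        best=max((fit(v,m,[p[0],p[1],0,y0],free) for y0 in((-.1,.15,.5,-.5) if 3 in free else (0,))),key=lambda r:-r[1])
        fx=fit(v,m,[*best[0][:2],0,best[0][3]],[i for i in free if i!=2])
        print(n,uv,len(v),'free',best[0].round(4),round(best[1],3),'z0',fx[0].round(4),round(fx[1],3))
E
python3 m1.py
```

```text
core (246, 223) 2 free [ 0.4368  0.0047 -0.0009  0.    ] 0.08 z0 [0.4364 0.0048 0.     0.    ] 0.082
core (301, 226) 2 free [ 0.4273 -0.1456  0.001   0.    ] 0.054 z0 [ 0.4274 -0.1452  0.      0.    ] 0.055
disc (186, 222) 2 free [0.4418 0.1723 0.0018 0.    ] 0.066 z0 [0.4419 0.1727 0.     0.    ] 0.078
disc (353, 231) 2 free [ 4.123e-01 -3.020e-01  3.000e-04  0.000e+00] 0.067 z0 [ 0.4123 -0.3021  0.      0.    ] 0.067
bar (132, 242) 2 free [0.386  0.3182 0.0022 0.5325] 0.083 z0 [0.3861 0.3193 0.     0.5371] 0.092
core_tray (152, 162) 2 free [0.6133 0.2734 0.0013 0.1658] 0.062 z0 [0.6134 0.2741 0.     0.1682] 0.065
disc_board (245, 154) 2 free [0.6372 0.0072 0.0014 0.1643] 0.038 z0 [0.638  0.0075 0.     0.1698] 0.042
bar_trough (339, 164) 2 free [ 0.6074 -0.2715  0.0016 -0.105 ] 0.053 z0 [ 0.6081 -0.2712  0.     -0.0968] 0.056
```

The fitted heights all come out within about 2 mm of the bench, the sizes match and every pose is in reach. The bar goes first.

```bash
cat > go.py <<'E'
# python3 go.py x y z yawdeg -> needed turn about tool z (deg), then tool shifts (cm) after it
import sys; from h import *
o=env.get_obs(); x,y,z,w=map(float,sys.argv[1:]); r=R.from_euler('xyz',o['tool_rot'])
yaw=np.degrees(o['tool_rot'][2]); t=R.from_euler('xyz',[np.pi,0,np.radians(w)])
print('rotvec now->target',np.degrees((r.inv()*t).as_rotvec()).round(2),'shift after',(t.inv().apply(np.array([x,y,z])-o['tcp_pos'])*100).round(2),'t',round(o['time_s'],2),'tcp',o['tcp_pos'].round(4),'gap',round(o['finger_gap'],4))
E
python3 -m creep '[0,0,1.66,0,0,7.02,1, 0,0,1.66,0,0,7.02,1, 0,0,1.66,0,0,7.02,1, 0,0,1.66,0,0,7.02,1, 0,0,1.66,0,0,7.02,1]' 40
python3 -m creep '[-3.51,-0.2,0,0,0,0,1, -3.51,-0.2,0,0,0,0,1, -3.51,-0.2,0,0,0,0,1, -3.51,-0.2,0,0,0,0,1]'
python3 -m creep '[-3.51,-0.2,0,0,0,0,1, -3.51,-0.2,0,0,0,0,1, -3.51,-0.2,0,0,0,0,1, -3.51,-0.2,0,0,0,0,1, 0,0,0,0,0,0,1]'
python3 -m creep '[0,0,0,0,0,0,1, 0,0,0,0,0,0,1]'
python3 go.py .386 .319 .22 120.6
```

```text
time_s: 2.5
tcp_pos: [0.257, 0.5698, 0.2203]
tool_rot: [3.141, -0.0, 2.1]
wrist_force: [-0.3, -0.1, -0.1]
finger_gap: 0.0851
grasp_force: 0.0
time_s: 2.9
tcp_pos: [0.3221, 0.4438, 0.221]
tool_rot: [3.141, -0.0, 2.106]
wrist_force: [1.0, -0.1, -0.4]
finger_gap: 0.0852
grasp_force: 0.0
time_s: 3.4
tcp_pos: [0.3891, 0.3143, 0.221]
tool_rot: [-3.14, 0.004, 2.096]
wrist_force: [0.2, -0.6, 0.5]
finger_gap: 0.0852
grasp_force: 0.0
time_s: 3.6
tcp_pos: [0.3859, 0.3213, 0.221]
tool_rot: [3.141, -0.001, 2.107]
wrist_force: [-0.3, 0.5, 0.8]
finger_gap: 0.0855
grasp_force: 0.0
rotvec now->target [ 0.05 -0.08  0.11] shift after [-0.21 -0.1   0.1 ] t 3.6 tcp [0.3859 0.3213 0.221 ] gap 0.0855
```

```bash

python3 -m creep '[-0.2,-0.1,3,0,0,0,1, 0,0,3,0,0,0,1, 0,0,3,0,0,0,1, 0,0,2.8,0,0,0,1, 0,0,2,0,0,0,1]'
python3 -m creep '[0,0,0,0,0,0,1, 0,0,0,0,0,0,1, 0,0,0,0,0,0,1]'
python3 go.py .386 .319 .083 120.6
python3 - <<'E'
from h import *
f=eyes.grab_frame('wrist'); cv2.imwrite('pics/w1.png',f[:,:,::-1])
E
```

```text
time_s: 4.1
tcp_pos: [0.3852, 0.3193, 0.0811]
tool_rot: [-3.141, -0.001, 2.108]
wrist_force: [-0.2, 0.8, -0.6]
finger_gap: 0.0853
grasp_force: 0.0
time_s: 4.4
tcp_pos: [0.3866, 0.3187, 0.0839]
tool_rot: [3.14, -0.001, 2.106]
wrist_force: [-0.0, 0.9, -0.6]
finger_gap: 0.0855
grasp_force: 0.0
rotvec now->target [ 0.11 -0.04  0.07] shift after [ 0.06 -0.04  0.09] t 4.4 tcp [0.3866 0.3187 0.0839] gap 0.0855
```

View pics/w1.png

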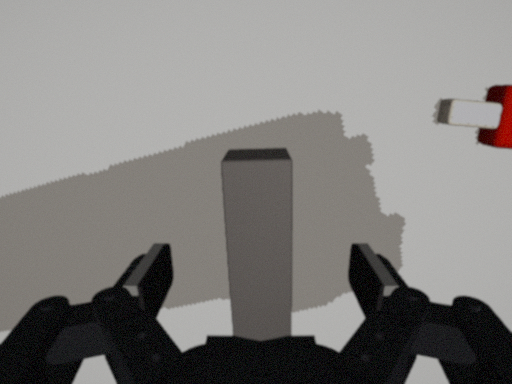

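The wrist view shows the bar at columns 222–293, centred and parallel between the fingers at about 165 and 355. I close and lift.

```bash

python3 -m creep '[0,0,0,0,0,0,0, 0,0,0,0,0,0,0, 0,0,0,0,0,0,0, 0,0,0,0,0,0,0, 0,0,0,0,0,0,0]' 60
python3 -m creep '[0,0,0,0,0,0,0, 0,0,0,0,0,0,0, 0,0,-1,0,0,0,0, 0,0,-2,0,0,0,0, 0,0,-2,0,0,0,0]'
python3 -m creep '[0,0,-3,0,0,7.3,0, 0,0,-3,0,0,7.3,0, 0,0,-2.6,0,0,7.3,0, 0,0,0,0,0,7.3,0, 0,0,0,0,0,7.3,0]'
python3 -m creep '[0,0,0,0,0,0,0, 0,0,0,0,0,0,0]'
python3 go.py .6075 -.2715 .22 84.2
```

```text
time_s: 4.95
tcp_pos: [0.3866, 0.3178, 0.0834]
tool_rot: [3.141, -0.0, 2.105]
wrist_force: [-0.4, -0.7, 5.8]
finger_gap: 0.0289
grasp_force: 59.6
time_s: 5.45
tcp_pos: [0.386, 0.3173, 0.1334]
tool_rot: [-3.14, 0.0, 2.105]
wrist_force: [-0.4, 0.0, -3.0]
finger_gap: 0.0289
grasp_force: 59.4
time_s: 5.95
tcp_pos: [0.3863, 0.3177, 0.2202]
tool_rot: [3.141, -0.002, 1.463]
wrist_force: [-0.4, -0.7, -4.0]
finger_gap: 0.0282
grasp_force: 59.6
time_s: 6.15
tcp_pos: [0.386, 0.3175, 0.2189]
tool_rot: [-3.141, 0.001, 1.471]
wrist_force: [-0.1, -0.4, -3.4]
finger_gap: 0.0286
grasp_force: 59.5
rotvec now->target [-0.03  0.03  0.1 ] shift after [-56.36  27.99  -0.11] t 6.15 tcp [0.386  0.3175 0.2189] gap 0.0286
```

```bash

python3 -m creep '[-3.52,1.75,0,0,0,0,0, -3.52,1.75,0,0,0,0,0, -3.52,1.75,0,0,0,0,0, -3.52,1.75,0,0,0,0,0, -3.52,1.75,0,0,0,0,0]' | grep tcp
python3 -m creep '[-3.52,1.75,0,0,0,0,0, -3.52,1.75,0,0,0,0,0, -3.52,1.75,0,0,0,0,0, -3.52,1.75,0,0,0,0,0, -3.52,1.75,0,0,0,0,0]' | grep tcp
python3 -m creep '[-3.52,1.75,0,0,0,0,0, -3.52,1.75,0,0,0,0,0, -3.52,1.75,0,0,0,0,0, -3.52,1.75,0,0,0,0,0, -3.52,1.75,0,0,0,0,0]' | grep tcp
python3 -m creep '[-3.52,1.75,0,0,0,0,0, 0,0,0,0,0,0,0, 0,0,0,0,0,0,0, 0,0,0,0,0,0,0]'
python3 go.py .6075 -.2715 .22 84.2
python3 - <<'E'
from h import *
f=eyes.grab_frame('side'); c=eyes.get_calibration('side')
p=proj(c,[env.get_obs()['tcp_pos']-[0,0,.07]])[0].astype(int); print(p)
x0,y0=max(p[0]-60,0),max(p[1]-60,0)
cv2.imwrite('pics/s2.png',cv2.resize(f[y0:y0+140,x0:x0+140,::-1],None,fx=4,fy=4,interpolation=cv2.INTER_CUBIC))
E
```

```text
tcp_pos: [0.4556, 0.1321, 0.2187]
tcp_pos: [0.5245, -0.0521, 0.2187]
tcp_pos: [0.5931, -0.2362, 0.2184]
time_s: 8.05
tcp_pos: [0.6067, -0.2697, 0.2182]
tool_rot: [-3.14, -0.002, 1.47]
wrist_force: [0.6, 0.6, -2.5]
finger_gap: 0.0289
grasp_force: 59.8
rotvec now->target [-0.1  -0.11  0.05] shift after [-0.17  0.1  -0.18] t 8.05 tcp [ 0.6067 -0.2697  0.2182] gap 0.0289
[399 182]
```

View pics/s2.png

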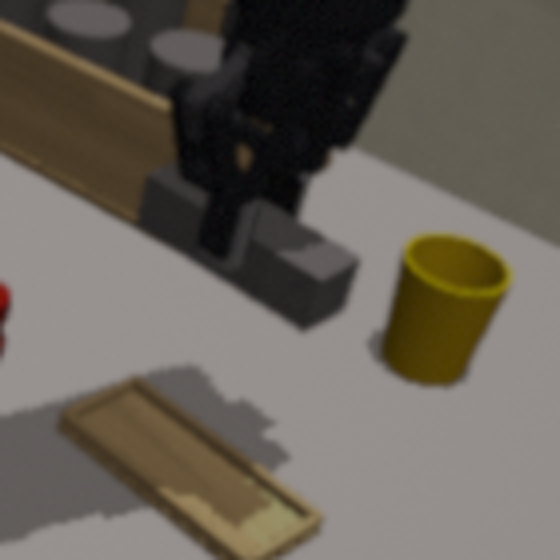

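The side crop shows the bar held level, with the near fingertip about 10 mm above its underside and the trough below at (190,470). The wall stands 9 mm above the trough floor, so I go down slowly.

```bash

python3 -m creep '[-0.17,0.1,3,0,0,0,0, 0,0,3,0,0,0,0, 0,0,3,0,0,0,0, 0,0,1.7,0,0,0,0, 0,0,0.8,0,0,0,0]'
python3 -m creep '[0,0,0.5,0,0,0,0, 0,0,0.3,0,0,0,0, 0,0,0.3,0,0,0,0, 0,0,0.2,0,0,0,0, 0,0,0,0,0,0,0]'
python3 -m creep '[0,0,0,0,0,0,0, 0,0,0,0,0,0,0]'
```

```text
time_s: 8.6
tcp_pos: [0.6073, -0.2715, 0.1022]
tool_rot: [-3.139, -0.001, 1.47]
wrist_force: [-0.0, -0.0, -2.6]
finger_gap: 0.0289
grasp_force: 59.8
time_s: 9.1
tcp_pos: [0.6082, -0.2731, 0.0912]
tool_rot: [3.141, 0.0, 1.468]
wrist_force: [0.1, -0.4, -3.2]
finger_gap: 0.0289
grasp_force: 59.8
time_s: 9.3
tcp_pos: [0.6082, -0.2731, 0.0912]
tool_rot: [3.141, 0.0, 1.468]
wrist_force: [0.3, 0.5, -3.1]
finger_gap: 0.0287
grasp_force: 59.8
```

```bash

python3 -m creep '[0,0,0.1,0,0,0,0, 0,0,0.1,0,0,0,0, 0,0,0.1,0,0,0,0, 0,0,0,0,0,0,0]'
python3 -m creep '[0,0,0,0,0,0,0.5, 0,0,0,0,0,0,0.5, 0,0,0,0,0,0,1]'
python3 -m creep '[0,0,0,0,0,0,1, 0,0,0,0,0,0,1, 0,0,-1,0,0,0,1, 0,0,-3,0,0,0,1, 0,0,-3,0,0,0,1]'
python3 -m creep '[0,0,-3,0,0,0,1, 0,0,-3,0,0,0,1, 0,0,0,0,0,0,1]'
python3 go.py .4123 -.302 .22 84.2
```

```text
time_s: 9.7
tcp_pos: [0.6081, -0.273, 0.0886]
tool_rot: [3.141, -0.0, 1.468]
wrist_force: [-2.3, 0.6, 3.7]
finger_gap: 0.029
grasp_force: 60.5
time_s: 10.0
tcp_pos: [0.6083, -0.2731, 0.0879]
tool_rot: [3.141, 0.0, 1.468]
wrist_force: [0.1, 0.0, -0.0]
finger_gap: 0.056
grasp_force: 0.0
time_s: 10.5
tcp_pos: [0.6077, -0.2729, 0.1587]
tool_rot: [-3.14, -0.0, 1.468]
wrist_force: [0.1, -0.1, 1.0]
finger_gap: 0.0854
grasp_force: 0.0
time_s: 10.8
tcp_pos: [0.6106, -0.2741, 0.2235]
tool_rot: [3.132, 0.003, 1.468]
wrist_force: [0.3, -0.7, 0.5]
finger_gap: 0.0853
grasp_force: 0.0
rotvec now->target [ 0.55  0.15 -0.1 ] shift after [ -4.78 -19.45   0.35] t 10.8 tcp [ 0.6106 -0.2741  0.2235] gap 0.0853
```

```bash

python3 -m creep '[-0.8,-3.2,0,0,0,0,1, -0.8,-3.2,0,0,0,0,1, -0.8,-3.2,0,0,0,0,1, -0.8,-3.2,0,0,0,0,1, -0.8,-3.2,0,0,0,0,1]' | grep tcp
python3 -m creep '[-0.8,-3.2,0,0,0,0,1, 0,0,0,0,0,0,1, 0,0,0,0,0,0,1, 0,0,0,0,0,0,1]' | grep tcp
python3 go.py .4123 -.302 .083 84.2
python3 - <<'E'
from h import *
c=eyes.get_calibration('wrist'); eyes.grab_frame('wrist')
for s in nets.silhouettes('wrist','disc_a'):
    q,e=fit([(c,s['mask'])],M['disc'],[.4123,-.302,0,0],[0,1]); print(s['p'],s['xy'],s['mask'].sum(),q.round(4),round(e,3))
E
```

```text
tcp_pos: [0.4433, -0.2964, 0.2179]
tcp_pos: [0.4136, -0.3009, 0.218]
rotvec now->target [ 0.11 -0.   -0.01] shift after [-0.13 -0.12 13.5 ] t 11.7 tcp [ 0.4136 -0.3009  0.218 ] gap 0.0858
0.8 [256.3, 181.3] 2509 [ 0.4134 -0.3016  0.      0.    ] 0.035
```

Wrist camera agrees to within 1 mm.

```bash

python3 -m creep '[-0.1,-0.05,3,0,0,0,1, 0,0,3,0,0,0,1, 0,0,3,0,0,0,1, 0,0,3,0,0,0,1, 0,0,1.5,0,0,0,1]' | grep -E 'tcp|wrist'
python3 -m creep '[0,0,0,0,0,0,1, 0,0,0,0,0,0,1, 0,0,0,0,0,0,0, 0,0,0,0,0,0,0, 0,0,0,0,0,0,0]' 50
python3 -m creep '[0,0,0,0,0,0,0, 0,0,0,0,0,0,0, 0,0,0,0,0,0,0]'
python3 -m creep '[0,0,-1,0,0,0,0, 0,0,-3,0,0,-3.8,0, 0,0,-3,0,0,-3.8,0, 0,0,-3,0,0,-3.8,0, 0,0,-3.5,0,0,-3.9,0]'
python3 -m creep '[0,0,0,0,0,0,0, 0,0,0,0,0,0,0]'
python3 go.py .644 -.029 .22 99.5
```

```text
tcp_pos: [0.412, -0.3011, 0.0804]
wrist_force: [-0.2, 0.0, 0.9]
time_s: 12.8
tcp_pos: [0.4121, -0.3023, 0.0842]
tool_rot: [3.14, 0.001, 1.468]
wrist_force: [-0.4, 0.9, 8.6]
finger_gap: 0.048
grasp_force: 49.9
time_s: 13.1
tcp_pos: [0.412, -0.3023, 0.0842]
tool_rot: [3.14, 0.001, 1.468]
wrist_force: [-1.2, 1.9, 7.6]
finger_gap: 0.0479
grasp_force: 50.1
time_s: 13.6
tcp_pos: [0.4108, -0.3018, 0.2194]
tool_rot: [-3.14, -0.0, 1.738]
wrist_force: [-0.0, 0.2, -1.4]
finger_gap: 0.0481
grasp_force: 51.9
time_s: 13.8
tcp_pos: [0.4115, -0.3023, 0.2189]
tool_rot: [3.14, 0.001, 1.734]
wrist_force: [-0.2, -0.4, -2.2]
finger_gap: 0.0477
grasp_force: 52.0
rotvec now->target [ 0.08  0.08 -0.14] shift after [23.12 27.44 -0.11] t 13.8 tcp [ 0.4115 -0.3023  0.2189] gap 0.0477
```

```bash

python3 -m creep '[2.57,3.05,0,0,0,0,0, 2.57,3.05,0,0,0,0,0, 2.57,3.05,0,0,0,0,0, 2.57,3.05,0,0,0,0,0, 2.57,3.05,0,0,0,0,0]' | grep tcp
python3 -m creep '[2.57,3.05,0,0,0,0,0, 2.57,3.05,0,0,0,0,0, 2.57,3.05,0,0,0,0,0, 2.57,3.05,0,0,0,0,0, 0,0,0,0,0,0,0]' | grep tcp
python3 -m creep '[0,0,0,0,0,0,0, 0,0,0,0,0,0,0]'
python3 go.py .644 -.029 .0892 99.5
python3 - <<'E'
from h import *
c=eyes.get_calibration('wrist'); f=eyes.grab_frame('wrist'); cv2.imwrite('pics/w3.png',f[:,:,::-1])
# expected recess rims at top of board, fitted pose
B=place(np.array([[0,-.037,.014],[0,.037,.014]]),[.6376,.0073,0,.167]); print(proj(c,B))
E
```

```text
tcp_pos: [0.5408, -0.1488, 0.2164]
tcp_pos: [0.647, -0.0206, 0.2163]
time_s: 15.0
tcp_pos: [0.643, -0.0305, 0.2166]
tool_rot: [-3.138, 0.001, 1.734]
wrist_force: [0.4, -0.6, -1.7]
finger_gap: 0.0479
grasp_force: 52.1
rotvec now->target [-0.22  0.06 -0.18] shift after [ 0.13  0.12 12.74] t 15.0 tcp [ 0.643  -0.0305  0.2166] gap 0.0479
[[261.44680257 179.1379728 ]
 [261.17646892  96.28883015]]
```

View pics/w3.png

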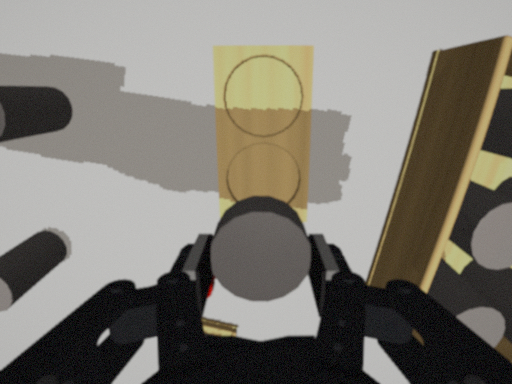

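The wrist view shows the disc held, and recess rims centred at (263,96) and (263,178). My fit predicted (261,96) and (261,179), so they agree to about 1 mm.

```bash

python3 -m creep '[0.15,0.2,3,0,0,0,0, 0,0,3,0,0,0,0, 0,0,3,0,0,0,0, 0,0,1.7,0,0,0,0, 0,0,0.6,0,0,0,0]'| grep -E 'tcp|wrist'
python3 -m creep '[0,0,0.4,0,0,0,0, 0,0,0.3,0,0,0,0, 0,0,0.2,0,0,0,0, 0,0,0.2,0,0,0,0, 0,0,0,0,0,0,0]'| grep -E 'tcp|wrist'
python3 -m creep '[0,0,0,0,0,0,0, 0,0,0,0,0,0,0]'
```

```text
tcp_pos: [0.6447, -0.0283, 0.103]
wrist_force: [-0.7, -0.0, -0.3]
tcp_pos: [0.6464, -0.0271, 0.0942]
wrist_force: [-1.0, -0.6, -0.7]
time_s: 16.25
tcp_pos: [0.6464, -0.0271, 0.0941]
tool_rot: [3.141, -0.0, 1.735]
wrist_force: [-0.0, 0.7, -1.1]
finger_gap: 0.0478
grasp_force: 52.1
```

```bash

python3 -m creep '[-0.1,-0.2,0.2,0,0,0,0, 0,0,0.1,0,0,0,0, 0,0,0.1,0,0,0,0, 0,0,0.1,0,0,0,0, 0,0,0,0,0,0,0]'| grep -E 'tcp|wrist'
python3 -m creep '[0,0,0,0,0,0,0]'
```

```text
tcp_pos: [0.6443, -0.0285, 0.0894]
wrist_force: [-1.8, 0.1, 4.6]
time_s: 16.85
tcp_pos: [0.6443, -0.0285, 0.0894]
tool_rot: [-3.141, 0.0, 1.735]
wrist_force: [-1.4, 0.4, 4.9]
finger_gap: 0.0476
grasp_force: 52.7
```

```bash

python3 -m creep '[0,0,0,0,0,0,0.75, 0,0,0,0,0,0,0.75, 0,0,0,0,0,0,1, 0,0,0,0,0,0,1]' | grep -E 'tcp|wrist|gap'
python3 -m creep '[0,0,-1,0,0,0,1, 0,0,-3,0,0,0,1, 0,0,-3,0,0,0,1, 0,0,-3,0,0,0,1, 0,0,-3,0,0,0,1]' | grep -E 'tcp|wrist|gap'
python3 -m creep '[0,0,0,0,0,0,1, 0,0,0,0,0,0,1]' | grep tcp
python3 go.py .4419 .1727 .22 99.5
```

```text
tcp_pos: [0.6445, -0.0283, 0.0887]
wrist_force: [0.4, 0.0, -0.3]
finger_gap: 0.0852
tcp_pos: [0.6444, -0.0285, 0.2209]
wrist_force: [-0.6, -0.2, 0.1]
finger_gap: 0.0857
tcp_pos: [0.6447, -0.0285, 0.2201]
rotvec now->target [ 0.11  0.02 -0.08] shift after [ 2.319e+01 -1.668e+01  1.000e-02] t 17.95 tcp [ 0.6447 -0.0285  0.2201] gap 0.0853
```

```bash

python3 -m creep '[2.9,-2.08,0,0,0,0,1, 2.9,-2.08,0,0,0,0,1, 2.9,-2.08,0,0,0,0,1, 2.9,-2.08,0,0,0,0,1, 2.9,-2.08,0,0,0,0,1]' | grep tcp
python3 -m creep '[2.9,-2.08,0,0,0,0,1, 2.9,-2.08,0,0,0,0,1, 2.9,-2.08,0,0,0,0,1, 0,0,0,0,0,0,1, 0,0,0,0,0,0,1]' | grep tcp
python3 go.py .4419 .1727 .083 99.5
python3 - <<'E'
from h import *
c=eyes.get_calibration('wrist'); eyes.grab_frame('wrist')
for s in nets.silhouettes('wrist','disc_a'):
    q,e=fit([(c,s['mask'])],M['disc'],[.4419,.1727,0,0],[0,1]); print(s['p'],s['xy'],s['mask'].sum(),q.round(4),round(e,3))
E
```

```text
tcp_pos: [0.5162, 0.0982, 0.2179]
tcp_pos: [0.4415, 0.1735, 0.2183]
rotvec now->target [-0.1   0.03  0.04] shift after [-0.09  0.03 13.53] t 18.95 tcp [0.4415 0.1735 0.2183] gap 0.0853
0.97 [262.8, 180.5] 2554 [0.4425 0.174  0.     0.    ] 0.031
0.55 [412.7, 374.7] 277 [0.4419 0.1727 0.     0.    ] 1.0
```

```bash

python3 -m creep '[0,0.1,3,0,0,0,1, 0,0,3,0,0,0,1, 0,0,3,0,0,0,1, 0,0,3,0,0,0,1, 0,0,1.4,0,0,0,1]' | grep -E 'tcp|wrist'
python3 -m creep '[0,0,0,0,0,0,1, 0,0,0,0,0,0,1, 0,0,0,0,0,0,0, 0,0,0,0,0,0,0, 0,0,0,0,0,0,0]' 50
python3 -m creep '[0,0,0,0,0,0,0, 0,0,0,0,0,0,0]' | grep -E 'tcp|wrist|gap|force'
python3 -m creep '[0,0,-1,0,0,0,0, 0,0,-3,0,0,0,0, 0,0,-3,0,0,0,0, 0,0,-3,0,0,0,0, 0,0,-3.5,0,0,0,0]' | grep -E 'tcp|wrist|gap|force'
python3 -m creep '[0,0,0,0,0,0,0, 0,0,0,0,0,0,0]' | grep -E 'tcp|wrist|gap|force'
python3 go.py .6316 .0438 .22 99.5
```

```text
tcp_pos: [0.4436, 0.1717, 0.0824]
wrist_force: [-0.3, -1.4, 0.2]
time_s: 20.05
tcp_pos: [0.4437, 0.1734, 0.0861]
tool_rot: [3.14, -0.0, 1.735]
wrist_force: [-1.0, -0.7, 11.5]
finger_gap: 0.0479
grasp_force: 49.4
tcp_pos: [0.4436, 0.1734, 0.0862]
wrist_force: [-0.4, 0.4, 9.1]
finger_gap: 0.0478
grasp_force: 49.9
tcp_pos: [0.4427, 0.1731, 0.2215]
wrist_force: [0.8, 0.2, -1.2]
finger_gap: 0.0474
grasp_force: 51.9
tcp_pos: [0.4434, 0.1734, 0.2209]
wrist_force: [0.5, 0.3, -1.5]
finger_gap: 0.0476
grasp_force: 52.0
rotvec now->target [ 0.12 -0.04 -0.09] shift after [-15.89  16.42   0.09] t 20.95 tcp [0.4434 0.1734 0.2209] gap 0.0476
```

Target TCP height on the floor is about 0.0912.

```bash

python3 -m creep '[-2.65,2.74,0,0,0,0,0, -2.65,2.74,0,0,0,0,0, -2.65,2.74,0,0,0,0,0, -2.65,2.74,0,0,0,0,0, -2.65,2.74,0,0,0,0,0]' | grep tcp
python3 -m creep '[-2.65,2.74,0,0,0,0,0, 0,0,0,0,0,0,0, 0,0,0,0,0,0,0, 0,0,0,0,0,0,0]'| grep tcp
python3 go.py .6316 .0438 .0912 99.5
python3 -m creep '[0,0,3,0,0,0,0, 0,0,3,0,0,0,0, 0,0,3,0,0,0,0, 0,0,1.7,0,0,0,0, 0,0,0.6,0,0,0,0]'| grep -E 'tcp|wrist'
python3 -m creep '[0,0,0.4,0,0,0,0, 0,0,0,0,0,0,0, 0,0,0,0,0,0,0, 0,0,0,0,0,0,0]'| grep -E 'tcp|wrist'
python3 go.py .6316 .0438 .0912 99.5
```

```text
tcp_pos: [0.6002, 0.0639, 0.2182]
tcp_pos: [0.6299, 0.0445, 0.2185]
rotvec now->target [-0.2  -0.07  0.  ] shift after [-0.1   0.16 12.73] t 21.85 tcp [0.6299 0.0445 0.2185] gap 0.0479
tcp_pos: [0.6297, 0.0444, 0.1049]
wrist_force: [0.3, 0.2, -1.3]
tcp_pos: [0.6321, 0.0435, 0.104]
wrist_force: [0.0, 0.0, -0.8]
rotvec now->target [ 0.11  0.   -0.09] shift after [ 0.04 -0.05  1.28] t 22.75 tcp [0.6321 0.0435 0.104 ] gap 0.0474
```

```bash

python3 -m creep '[0,0,0.4,0,0,0,0, 0,0,0.4,0,0,0,0, 0,0,0.2,0,0,0,0, 0,0,0.2,0,0,0,0, 0,0,0.1,0,0,0,0]'| grep -E 'tcp|wrist'
python3 -m creep '[0,0,0,0,0,0,0, 0,0,0,0,0,0,0]'| grep -E 'tcp|wrist'
```

```text
tcp_pos: [0.6313, 0.0434, 0.0912]
wrist_force: [-4.9, -0.4, 18.7]
tcp_pos: [0.6312, 0.0434, 0.0913]
wrist_force: [-3.4, 0.0, 11.0]
```

```bash

python3 -m creep '[0,0,0,0,0,0,0.75, 0,0,0,0,0,0,0.75, 0,0,0,0,0,0,1, 0,0,0,0,0,0,1]' | grep -E 'tcp|wrist|gap'
python3 -m creep '[0,0,-1,0,0,0,1, 0,0,-3,0,0,0,1, 0,0,-3,0,0,0,1, 0,0,-3,0,0,0,1, 0,0,-3,0,0,0,1]' | grep -E 'tcp|wrist|gap'
python3 -m creep '[0,0,-2,0,0,0,1, 0,0,0,0,0,0,1]' | grep tcp
python3 go.py .4366 .0047 .24 99.5
```

```text
tcp_pos: [0.6315, 0.0434, 0.0896]
wrist_force: [0.4, -0.7, 1.4]
finger_gap: 0.085
tcp_pos: [0.6314, 0.0434, 0.2218]
wrist_force: [1.2, -0.5, 1.0]
finger_gap: 0.0852
tcp_pos: [0.6333, 0.0436, 0.2438]
rotvec now->target [ 0.42  0.01 -0.1 ] shift after [ -0.59 -20.04   0.38] t 24.55 tcp [0.6333 0.0436 0.2438] gap 0.085
```

```bash

python3 -m creep '[-0.1,-4,0,0,0,0,1, -0.1,-4,0,0,0,0,1, -0.1,-4,0,0,0,0,1, -0.1,-4,0,0,0,0,1, -0.1,-4,0,0,0,0,1]' | grep tcp
python3 -m creep '[0,0,0,0,0,0,1, 0,0,0,0,0,0,1, 0,0,0,0,0,0,1]' | grep tcp
python3 go.py .4366 .0047 .109 99.5
python3 - <<'E'
from h import *
c=eyes.get_calibration('wrist'); eyes.grab_frame('wrist')
for s in nets.silhouettes('wrist','core_a'):
    if np.hypot(*(s['xy']-np.array([256,200])))<100:
        q,e=fit([(c,s['mask'])],M['core'],[.4366,.0047,0,0],[0,1]); print(s['p'],s['xy'],s['mask'].sum(),q.round(4),round(e,3))
E
```

```text
tcp_pos: [0.4329, 0.0054, 0.2396]
tcp_pos: [0.4363, 0.0061, 0.2398]
rotvec now->target [ 0.11 -0.02 -0.07] shift after [-0.14  0.   13.08] t 25.35 tcp [0.4363 0.0061 0.2398] gap 0.0852
0.68 [260.8, 191.6] 2782 [0.4368 0.004  0.     0.    ] 0.051
```

```bash

python3 -m creep '[-0.15,0,3,0,0,0,1, 0,0,3,0,0,0,1, 0,0,3,0,0,0,1, 0,0,3,0,0,0,1, 0,0,1.1,0,0,0,1]' | grep -E 'tcp|wrist'
python3 -m creep '[0,0,0,0,0,0,1, 0,0,0,0,0,0,1, 0,0,0,0,0,0,0, 0,0,0,0,0,0,0, 0,0,0,0,0,0,0]' 60
python3 -m creep '[0,0,0,0,0,0,0, 0,0,0,0,0,0,0, 0,0,0,0,0,0,0]'
python3 -m creep '[0,0,-1,0,0,0,0, 0,0,-3,0,0,0,0, 0,0,-3,0,0,0,0, 0,0,-3,0,0,0,0, 0,0,-3,0,0,0,0]' | grep -E 'tcp|wrist|gap|force'
python3 -m creep '[0,0,0,0,0,0,0, 0,0,0,0,0,0,0]'
python3 go.py .6078 .3068 .24 99.5
```

```text
tcp_pos: [0.4369, 0.0044, 0.1083]
wrist_force: [-0.4, -0.1, 1.2]
time_s: 26.45
tcp_pos: [0.4383, 0.0043, 0.1118]
tool_rot: [-3.138, -0.001, 1.735]
wrist_force: [-1.9, 0.8, 2.3]
finger_gap: 0.0435
grasp_force: 1.2
time_s: 26.75
tcp_pos: [0.4381, 0.0042, 0.1119]
tool_rot: [-3.137, -0.001, 1.735]
wrist_force: [-0.1, -0.4, 5.0]
finger_gap: 0.0407
grasp_force: 59.5
tcp_pos: [0.4381, 0.0041, 0.2429]
wrist_force: [1.7, -0.5, -3.7]
finger_gap: 0.0412
grasp_force: 61.3
time_s: 27.45
tcp_pos: [0.4387, 0.0041, 0.2416]
tool_rot: [-3.138, -0.001, 1.735]
wrist_force: [-0.3, 0.4, -3.5]
finger_gap: 0.0407
grasp_force: 61.8
rotvec now->target [-0.21 -0.04 -0.1 ] shift after [27.06 21.68  0.16] t 27.45 tcp [0.4387 0.0041 0.2416] gap 0.0407
```

```bash

python3 -m creep '[3,2.41,0,0,0,0,0, 3,2.41,0,0,0,0,0, 3,2.41,0,0,0,0,0, 3,2.41,0,0,0,0,0, 3,2.41,0,0,0,0,0]' | grep tcp
python3 -m creep '[3,2.41,0,0,0,0,0, 3,2.41,0,0,0,0,0, 3,2.41,0,0,0,0,0, 3,2.41,0,0,0,0,0, 0,0,0,0,0,0,0]'| grep tcp
python3 -m creep '[0,0,0,0,0,0,0, 0,0,0,0,0,0,0]'| grep tcp
python3 go.py .6078 .3068 .1168 99.5
python3 - <<'E'
from h import *
c=eyes.get_calibration('wrist'); f=eyes.grab_frame('wrist'); cv2.imwrite('pics/w4.png',f[:,:,::-1])
B=place(np.array([[0,-.0335,.029],[0,.0335,.029],[.036,-.0695,.029],[-.036,-.0695,.029],[.036,.0695,.029],[-.036,.0695,.029]]),[.6134,.2738,0,.167]); print(proj(c,B).round())
E
```

```text
tcp_pos: [0.5326, 0.173, 0.2385]
tcp_pos: [0.6081, 0.313, 0.2375]
tcp_pos: [0.6076, 0.3043, 0.2383]
rotvec now->target [-0.5   0.14 -0.12] shift after [ 0.24  0.06 12.15] t 28.65 tcp [0.6076 0.3043 0.2383] gap 0.0408
[[262. 240.]
 [262. 176.]
 [297. 271.]
 [228. 270.]
 [302. 138.]
 [223. 138.]]
```

View pics/w4.png

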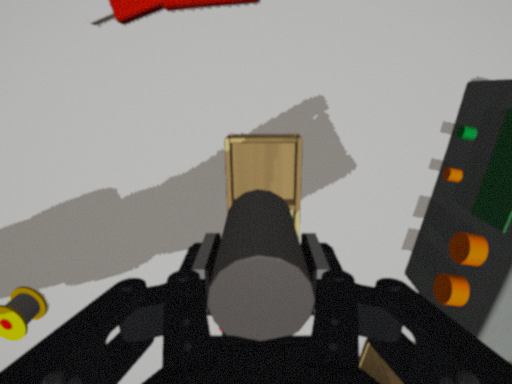

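The wrist view shows the tray's far edge at row 135, columns 225–301, against a predicted row 138 and columns 223–302. That is a match; the core is held upright.

```bash

python3 -m creep '[0.3,0.05,3,0,0,0,0, 0,0,3,0,0,0,0, 0,0,3,0,0,0,0, 0,0,1.2,0,0,0,0, 0,0,0.6,0,0,0,0]'| grep -E 'tcp|wrist'
python3 -m creep '[0,0,0,0,0,0,0, 0,0,0,0,0,0,0, 0,0,0,0,0,0,0]'| grep -E 'tcp|wrist'
python3 go.py .6078 .3078 .1168 99.5
```

```text
tcp_pos: [0.6075, 0.3079, 0.1311]
wrist_force: [0.2, 0.2, -3.4]
tcp_pos: [0.6089, 0.3097, 0.134]
wrist_force: [0.3, 0.6, -3.1]
rotvec now->target [-0.12 -0.11 -0.09] shift after [-0.17 -0.14  1.72] t 29.5 tcp [0.6089 0.3097 0.134 ] gap 0.0406
```

```bash

python3 -m creep '[-0.15,-0.15,0.5,0,0,0,0, 0,0,0.5,0,0,0,0, 0,0,0.3,0,0,0,0, 0,0,0.2,0,0,0,0, 0,0,0.1,0,0,0,0]'| grep -E 'tcp|wrist'
python3 -m creep '[0,0,0.1,0,0,0,0, 0,0,0,0,0,0,0, 0,0,0,0,0,0,0]'| grep -E 'tcp|wrist'
```

```text
tcp_pos: [0.6065, 0.3074, 0.117]
wrist_force: [-4.9, -1.1, 9.2]
tcp_pos: [0.6064, 0.3074, 0.117]
wrist_force: [-3.4, -1.7, 7.6]
```

```bash

python3 -m creep '[0,0,0,0,0,0,0.6, 0,0,0,0,0,0,0.7, 0,0,0,0,0,0,1, 0,0,0,0,0,0,1]' | grep -E 'tcp|wrist|gap'
python3 -m creep '[0,0,-1,0,0,0,1, 0,0,-3,0,0,0,1, 0,0,-3,0,0,0,1, 0,0,-3,0,0,0,1, 0,0,-2.4,0,0,0,1]' | grep -E 'tcp|wrist|gap'
python3 -m creep '[0,0,0,0,0,0,1, 0,0,0,0,0,0,1]' | grep tcp
python3 go.py .4274 -.1454 .24 99.5
```

```text
tcp_pos: [0.6069, 0.3076, 0.1153]
wrist_force: [-0.5, 0.1, 0.6]
finger_gap: 0.0849
tcp_pos: [0.6078, 0.3078, 0.2421]
wrist_force: [-0.0, 0.7, 0.6]
finger_gap: 0.0855
tcp_pos: [0.6075, 0.3075, 0.2403]
rotvec now->target [-0.2  -0.07 -0.08] shift after [-4.170e+01 -2.524e+01  3.000e-02] t 31.4 tcp [0.6075 0.3075 0.2403] gap 0.0856
```

```bash

python3 -m creep '[-3.47,-2.1,0,0,0,0,1, -3.47,-2.1,0,0,0,0,1, -3.47,-2.1,0,0,0,0,1, -3.47,-2.1,0,0,0,0,1, -3.47,-2.1,0,0,0,0,1]' | grep tcp
python3 -m creep '[-3.47,-2.1,0,0,0,0,1, -3.47,-2.1,0,0,0,0,1, -3.47,-2.1,0,0,0,0,1, -3.47,-2.1,0,0,0,0,1, -3.47,-2.1,0,0,0,0,1]' | grep tcp
python3 -m creep '[-3.47,-2.1,0,0,0,0,1, -3.47,-2.1,0,0,0,0,1, 0,0,0,0,0,0,1, 0,0,0,0,0,0,1, 0,0,0,0,0,0,1]' | grep tcp
python3 go.py .4274 -.1454 .11 99.5
python3 - <<'E'
from h import *
c=eyes.get_calibration('wrist'); eyes.grab_frame('wrist')
for s in nets.silhouettes('wrist','core_a'):
    if np.hypot(*(s['xy']-np.array([256,200])))<100:
        q,e=fit([(c,s['mask'])],M['core'],[.4274,-.1454,0,0],[0,1]); print(s['p'],s['xy'],s['mask'].sum(),q.round(4),round(e,3))
E
```

```text
tcp_pos: [0.5306, 0.1174, 0.2387]
tcp_pos: [0.4555, -0.0705, 0.2393]
tcp_pos: [0.4273, -0.1433, 0.2399]
rotvec now->target [-0.28 -0.12  0.03] shift after [-0.21 -0.02 12.99] t 32.9 tcp [ 0.4273 -0.1433  0.2399] gap 0.0853
0.7 [260.2, 191.9] 2847 [ 0.4274 -0.1453  0.      0.    ] 0.034
```

```bash

python3 -m creep '[-0.2,0,3,0,0,0,1, 0,0,3,0,0,0,1, 0,0,3,0,0,0,1, 0,0,3,0,0,0,1, 0,0,1,0,0,0,1]' | grep -E 'tcp|wrist'
python3 -m creep '[0,0,0,0,0,0,1, 0,0,0,0,0,0,1, 0,0,0,0,0,0,0, 0,0,0,0,0,0,0, 0,0,0,0,0,0,0]' 60 | grep -E 'tcp|wrist|rot'
python3 -m creep '[0,0,0,0,0,0,0, 0,0,0,0,0,0,0, 0,0,0,0,0,0,0]'
python3 -m creep '[0,0,-1,0,0,0,0, 0,0,-3,0,0,0,0, 0,0,-3,0,0,0,0, 0,0,-3,0,0,0,0, 0,0,-3,0,0,0,0]' | grep -E 'tcp|wrist|gap|force'
python3 -m creep '[0,0,0,0,0,0,0, 0,0,0,0,0,0,0]' | grep -E 'tcp|wrist|gap|force'
python3 go.py .619 .2408 .24 99.5
```

```text
tcp_pos: [0.4263, -0.1449, 0.108]
wrist_force: [-0.5, -0.5, 1.0]
tcp_pos: [0.4269, -0.1467, 0.111]
tool_rot: [-3.138, -0.0, 1.735]
wrist_force: [0.3, 0.0, 0.7]
time_s: 34.3
tcp_pos: [0.4271, -0.1467, 0.1112]
tool_rot: [-3.139, -0.0, 1.735]
wrist_force: [0.9, -0.2, 6.9]
finger_gap: 0.041
grasp_force: 59.5
tcp_pos: [0.4263, -0.1466, 0.2418]
wrist_force: [0.4, 0.2, -4.5]
finger_gap: 0.0406
grasp_force: 61.5
tcp_pos: [0.4268, -0.1468, 0.2406]
wrist_force: [-0.3, -0.2, -3.6]
finger_gap: 0.0408
grasp_force: 61.8
rotvec now->target [-0.25 -0.02 -0.11] shift after [35.05 25.35  0.06] t 35.0 tcp [ 0.4268 -0.1468  0.2406] gap 0.0408
```

```bash

python3 -m creep '[3.19,2.3,0,0,0,0,0, 3.19,2.3,0,0,0,0,0, 3.19,2.3,0,0,0,0,0, 3.19,2.3,0,0,0,0,0, 3.19,2.3,0,0,0,0,0]' | grep tcp
python3 -m creep '[3.19,2.3,0,0,0,0,0, 3.19,2.3,0,0,0,0,0, 3.19,2.3,0,0,0,0,0, 3.19,2.3,0,0,0,0,0, 3.19,2.3,0,0,0,0,0]' | grep tcp
python3 -m creep '[3.19,2.3,0,0,0,0,0, 0,0,0,0,0,0,0, 0,0,0,0,0,0,0, 0,0,0,0,0,0,0]'| grep tcp
python3 go.py .619 .2413 .1161 99.5
python3 -m creep '[0,0,3,0,0,0,0, 0,0,3,0,0,0,0, 0,0,2.8,0,0,0,0, 0,0,0.8,0,0,0,0, 0,0,0.3,0,0,0,0]'| grep -E 'tcp|wrist'
python3 -m creep '[0,0,0,0,0,0,0, 0,0,0,0,0,0,0, 0,0,0,0,0,0,0]'| grep -E 'tcp|wrist'
python3 go.py .619 .2413 .1161 99.5
```

```text
tcp_pos: [0.5138, 0.0309, 0.2379]
tcp_pos: [0.6011, 0.2067, 0.2366]
tcp_pos: [0.6183, 0.2392, 0.2372]
rotvec now->target [-0.52  0.12 -0.13] shift after [ 0.2   0.1  12.11] t 36.4 tcp [0.6183 0.2392 0.2372] gap 0.0409
tcp_pos: [0.6183, 0.2395, 0.1391]
wrist_force: [-1.2, 0.8, -4.1]
tcp_pos: [0.6197, 0.2413, 0.1418]
wrist_force: [1.1, -0.1, -3.1]
rotvec now->target [-0.14 -0.08 -0.09] shift after [ 0.01 -0.07  2.57] t 37.2 tcp [0.6197 0.2413 0.1418] gap 0.041
```

```bash

python3 -m creep '[0,-0.05,0.7,0,0,0,0, 0,0,0.6,0,0,0,0, 0,0,0.5,0,0,0,0, 0,0,0.3,0,0,0,0, 0,0,0.2,0,0,0,0]'| grep -E 'tcp|wrist'
python3 -m creep '[0,0,0.1,0,0,0,0, 0,0,0.1,0,0,0,0, 0,0,0,0,0,0,0, 0,0,0,0,0,0,0]'| grep -E 'tcp|wrist'
```

```text
tcp_pos: [0.6181, 0.2409, 0.1167]
wrist_force: [1.1, 1.0, -3.5]
tcp_pos: [0.6181, 0.2409, 0.1163]
wrist_force: [-3.5, -0.9, 4.8]
```

Contact. I release, retreat and check.

```bash

python3 -m creep '[0,0,0,0,0,0,0.6, 0,0,0,0,0,0,0.7, 0,0,0,0,0,0,1, 0,0,0,0,0,0,1]' | grep -E 'tcp|wrist|gap'
python3 -m creep '[0,0,-1,0,0,0,1, 0,0,-3,0,0,0,1, 0,0,-3,0,0,0,1, 0,0,-3,0,0,0,1, 0,0,-3,0,0,0,1]' | grep -E 'tcp|wrist|gap'
python3 -m creep '[-4,-2,0,0,0,0,1, -4,-3,0,0,0,0,1, -4,-3,0,0,0,0,1, -4,-3,0,0,0,0,1, -4,-3,0,0,0,0,1]' | grep tcp
python3 -m creep '[-4,-2,0,0,0,0,1, 0,-3,0,0,0,0,1, 0,0,0,0,0,0,1, 0,0,0,0,0,0,1, 0,0,0,0,0,0,1]' | grep tcp
python3 - <<'E'
from h import *
C={k:eyes.get_calibration(k) for k in('top','side')}
T=dict(core_tray=[.6134,.2738,0,.167],disc_board=[.6376,.0073,0,.167],bar_trough=[.6076,-.2714,0,-.1])
F={k:eyes.grab_frame(k) for k in C}
cv2.imwrite('pics/top9.png',cv2.resize(F['top'][100:250,100:400,::-1],None,fx=2.6,fy=2.6,interpolation=cv2.INTER_CUBIC))
cv2.imwrite('pics/side9.png',cv2.resize(F['side'][90:290,180:450,::-1],None,fx=2.8,fy=2.8,interpolation=cv2.INTER_CUBIC))
for n,t,g in (('core','core_tray',[[0,-.0335],[0,.0335]]),('disc','disc_board',[[0,-.037],[0,.037]]),('bar','bar_trough',[[0,0]])):
    S={k:nets.silhouettes(k,n+'_a' if n!='bar' else n) for k in C}; q=T[t]
    for p in g:
        w=place(np.array([[*p,.005]]),q)[0]; h=M[n][:,2].max(); v=[]
        for k in C:
            e=proj(C[k],[w+[0,0,h/2]])[0]; b=[s for s in S[k] if np.hypot(*(s['xy']-e))<12]
            if b: v.append((C[k],b[0]['mask']))
        if not v: print(n,p,'unseen'); continue
        r,e=fit(v,M[n],[*w,q[3]],[0,1]+([2] if len(v)==2 and n!='bar' else [])+([3] if n=='bar' else []))
        d=R.from_euler('z',-q[3]).apply(r[:3]-q[:3]); print(n,p,len(v),'in tray',d.round(4),'dyaw',round(r[3]-q[3],3),round(e,3))
E
```

```text
tcp_pos: [0.6185, 0.2411, 0.1153]
wrist_force: [0.5, 0.9, 0.7]
finger_gap: 0.0848
tcp_pos: [0.619, 0.2409, 0.2473]
wrist_force: [0.6, -0.2, -0.7]
finger_gap: 0.0854
tcp_pos: [0.5127, 0.0192, 0.2467]
tcp_pos: [0.4722, -0.026, 0.2466]
core [0, -0.0335] 1 in tray [ 0.0003 -0.0326  0.005 ] dyaw 0.0 0.109
core [0, 0.0335] 2 in tray [-0.0034  0.034   0.0095] dyaw 0.0 0.126
disc [0, -0.037] 2 in tray [ 0.0015 -0.0354  0.0049] dyaw 0.0 0.152
disc [0, 0.037] 2 in tray [-0.0015  0.0378  0.006 ] dyaw 0.0 0.144
bar [0, 0] 2 in tray [ 0.0003 -0.0007  0.005 ] dyaw 0.027 0.082
```

View pics/top9.png

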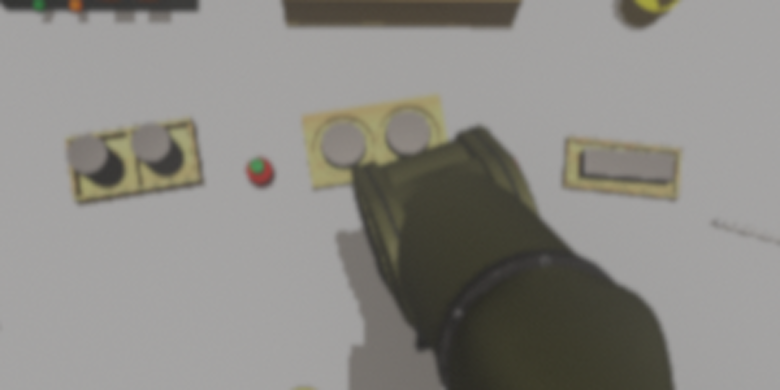

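View pics/side9.png

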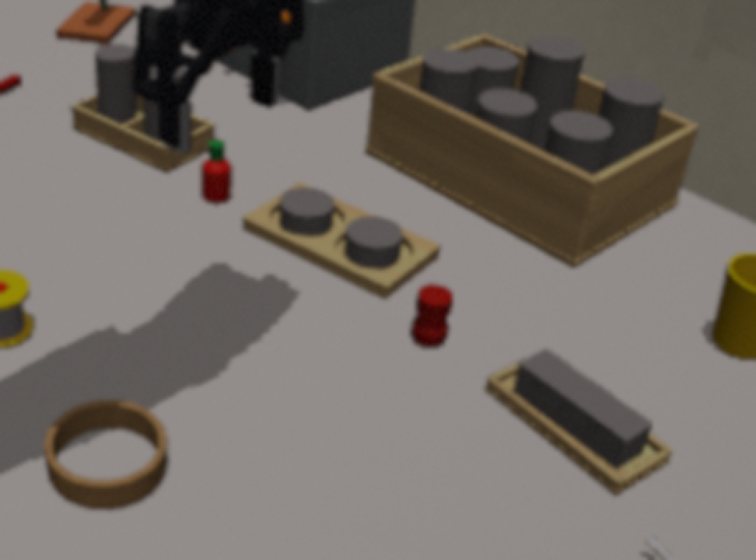

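In the top crop both cores stand in their bays at (88,155) and (152,142). Both discs lie inside their recesses at (343,143) and (408,132), and the bar lies in the trough at (628,165). The side crop agrees, and the gripper is clear of everything, so I hand in.

```bash
python3 -c "
from cell import order
print(order.hand_in())"
```

```text
the job is handed in; nothing more can be done
None
```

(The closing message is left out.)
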